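# Find the loaded movement case by its weight and stack it

### The arm

A 7-joint arm with a two-finger parallel gripper is mounted at the origin on the work surface. World frame = base frame: x ahead of the robot, y to its left, z up, the work surface at z = 0. Lengths are in m, angles in rad, forces in N, time in s.
With the tool pointing down it reaches from about 0.425 to 0.925 m from the base axis. Payload 6.8 kg.
Tool frame: the origin (TCP) lies midway between the tips of the shut fingers; the grasp point (between the pads) lies 19 mm behind it; z points along the fingers, y is the line along which they close (so a half turn about z gives the same grasp; the last joint's range is limited). The gripper opens to 88 mm and grips with 3 to 60 N. Pads are 20 mm wide; open, the fingers measure 115 mm over their backs; the gripper's body (75 mm by 178 mm) begins 61 mm behind the grasp point.
Start: joints at [-1.372, 0.477, 0.022, 1.555, -0.011, 1.109, -0.083], TCP at [0.204, 0.643, 0.223] pointing down, gripper open.
Joint ranges: [-2.96, 2.96], [-0.34, 2.1], [-1.41, 1.46], [0.24, 2.44], [-1.37, 4.51], [0.17, 1.92], [-2.96, 2.96]. Speed limits (rad/s): [2.39, 2.39, 3.14, 3.14, 3.14, 3.14, 3.14].

### API

Orientations are given as a unit quaternion [x, y, z, w].
In Python, from plant import manip, optics gives the robot as it stands.
- The arm moves only by the shell command python3 -m jog 'ROWS' [FORCE]. ROWS is JSON, one flat list of numbers, 5 for each row, row after row: the opening, from -1 (shut) to 1 (fully open), then the shift along the tool's x, y, z normalised to -1 to 1, where 1 is 40 cm, then the turn about the tool's z normalised to -1 to 1, where 1 is 45 degrees. A call has 1 to 12 rows; each row is the pose to reach, as a shift and turn from the pose commanded when the call began, along the tool's axes at that moment; what a row does not reach only later rows make up. A row lasts 1/12 s, in which the tool goes at most 41.7 mm and 7.16 degrees, less where a joint would pass 70% of its speed; a pose out of reach is approached as far as the arm can. A call with a number of a shift or a turn outside -1 to 1 is refused whole. A call with a gripper value outside its range is refused whole. The fingers move at their own pace and stop on an object; FORCE is the grip in N (left out, the last holds). Time passes only in rows, so rows that repeat a pose let the fingers close. It gives the time, the measured TCP pose, the force, the opening and the grip force at its end, in the units of the state.
- manip.get_obs(): the state, without advancing time (a new reading comes with each control period).
- optics.get_image(name): name is "scene" or "top"; returns a dict with "color" (384x512x3 uint8, red, green, blue), "fx", "fy", "cx", "cy" (pixels), "R" (3x3) and "t" (3): a world point X has camera coordinates R X + t. Camera axes: x right, y down, z forward; pixel columns grow to the right and rows downward; lengths in m; the calibration is good to about 2 mm. A picture is of the moment at which its call begins. There is no depth.
- manip.finish_job(): hands the job in; it is judged then, once.
The state is a dict: "clock": time; "joint_positions": joint angles; "dq": joint speeds; "joint_torque": joint torques, N m; "position": TCP position; "ee_rot": TCP orientation; "ft_force": force on the tool from outside, world axes, zero at the start; "moment": the same for the moment, N m; "finger_gap": opening from 0.0 (shut) to 1.0 (fully open); "finger_force": force on a finger pad.
Only numpy, scipy, OpenCV 4.12 (cv2) and the standard library are available. Lean on these libraries where they do the work, as an engineer would, in place of code of your own. Each camera call takes 0.05 s, during which the arm holds its last target. There are 200 camera calls.

### The job

One of the three closed cases on the sloping rack holds a clock movement and the other two are empty: find the loaded one by its weight and stack it squarely and gently on the pile of two cases on the bench. Leave the two empty cases lying in their own places on the rack, and do not shift the pile or disturb the other things on the bench.

Things in the scene. Friction and masses are not known exactly. Their poses are not given: they have to be found in the camera images.
- case0: one of three identical-looking closed cases (grey plastic, flat aluminium lid), 96 long (x) x 60 wide (y) x 26 thick (z). Origin: centre of its underside. Starts on a rest of the rack, x climbing the 30 degree slope, z leaning toward the robot. Any of the three may be the loaded one: empty about 0.12 kg, loaded 0.38 to 0.56 kg. Grip across its width.
- case1: one of three identical-looking closed cases (grey plastic, flat aluminium lid), 96 long (x) x 60 wide (y) x 26 thick (z). Origin: centre of its underside. Starts on a rest of the rack, x climbing the 30 degree slope, z leaning toward the robot. Any of the three may be the loaded one: empty about 0.12 kg, loaded 0.38 to 0.56 kg. Grip across its width.
- case2: one of three identical-looking closed cases (grey plastic, flat aluminium lid), 96 long (x) x 60 wide (y) x 26 thick (z). Origin: centre of its underside. Starts on a rest of the rack, x climbing the 30 degree slope, z leaning toward the robot. Any of the three may be the loaded one: empty about 0.12 kg, loaded 0.38 to 0.56 kg. Grip across its width.
- rack: fixed wooden rack, 306 wide (y), 115 deep; its board rises at 30 degrees away from its front (-x). Origin: centre of its underside; upright frame. Three rests, 36 wide, raised 14 off the board, at y = -105, 0, 105, each with a 10 mm lip at its low end that the case leans on; cases overhang the rests by 12 each side. A case starts with its origin at about (-6, rest's y within 7, 58) in this frame.
- pile_low: lower of two closed cases of the same make (96 x 60 x 26, about 0.4 kg) lying flat on the bench as the start of a pile; origin: centre of its underside, x along its length
- pile_top: upper case of the pile (96 x 60 x 26), flush on pile_low; origin: centre of its underside, 26 above the bench, so its lid is 52 above the bench; x along its length. The pile is loose.
- loupe: bystander: black eye loupe, 42 diameter, 44 high; origin: centre of its underside
- cup: bystander: small cream cup, 52 diameter, 36 high; origin: centre of its underside
- dome: bystander: glass dust cover with a knob, 100 diameter, 70 high; origin: centre of its underside
- stand: bystander: round black screwdriver stand, 100 diameter, about 105 high with its drivers; origin: centre of its underside

How it is judged:
At the end, for the whole second after the job is handed in: The loaded case rests flat on the pile's upper case, flush with it: within 5 mm along and across and 5 degrees (either way round). Each empty case rests on the rack, sloping, within 20 mm of its start. Both pile cases are within 12 mm of their starts (((x of case0 in the frame of pile_top between -0.005 and 0.005 m and y of case0 in the frame of pile_top between -0.005 and 0.005 m and z of case0 in the frame of pile_top between 0.022 and 0.03 m and angle between the x axis of case0 and the x axis of pile_top, either way round below 0.087 rad and angle between case0's own z axis and vertical below 0.05 rad and contact force between case0 and pile_top above 2.4 N and distance of each of case1, case2 from where it was at the start of the episode below 0.02 m and angle between case1's own z axis and vertical between 0.44 and 0.61 rad and angle between case2's own z axis and vertical between 0.44 and 0.61 rad) or (x of case1 in the frame of pile_top between -0.005 and 0.005 m and y of case1 in the frame of pile_top between -0.005 and 0.005 m and z of case1 in the frame of pile_top between 0.022 and 0.03 m and angle between the x axis of case1 and the x axis of pile_top, either way round below 0.087 rad and angle between case1's own z axis and vertical below 0.05 rad and contact force between case1 and pile_top above 2.4 N and distance of each of case0, case2 from where it was at the start of the episode below 0.02 m and angle between case0's own z axis and vertical between 0.44 and 0.61 rad and angle between case2's own z axis and vertical between 0.44 and 0.61 rad) or (x of case2 in the frame of pile_top between -0.005 and 0.005 m and y of case2 in the frame of pile_top between -0.005 and 0.005 m and z of case2 in the frame of pile_top between 0.022 and 0.03 m and angle between the x axis of case2 and the x axis of pile_top, either way round below 0.087 rad and angle between case2's own z axis and vertical below 0.05 rad and contact force between case2 and pile_top above 2.4 N and distance of each of case0, case1 from where it was at the start of the episode below 0.02 m and angle between case0's own z axis and vertical between 0.44 and 0.61 rad and angle between case1's own z axis and vertical between 0.44 and 0.61 rad)) and linear speed of each of case0, case1, case2 below 0.01 m/s and distance of each of pile_low, pile_top from where it was at the start of the episode below 0.012 m); the robot touches nothing.
It fails at once if a case is pressed or dropped on the pile with more than 35 N (contact force between any of case0, case1, case2 and pile_top above 35 N).
It fails at once if a bystander (loupe, cup, dome or screwdriver stand) is moved more than 20 mm (distance of any of loupe, cup, dome, stand from where it was at the start of the episode above 0.02 m).
It also fails if it takes over 66 s, if anything falls off the work surface, if the arm or the gripper's body presses on something with over 40 N, if the wrist force passes 120 N, or if a joint passes its speed limit or range.

## Working session

There is one attempt and no reset: what is moved stays moved. The work goes in short steps, Python scripts to look and compute and a shell command to move; the robot and the scene stay as the last step left them, time stands still between calls to the robot, and variables do not carry over. Pictures are saved under pics/ and viewed, at most 10 in all, crops included, and the job is handed in when it is done.

```bash
ls; mkdir -p pics
python3 - <<'E'
from plant import manip, optics
import cv2
print(manip.get_obs())
for n in("scene","top"):
    d=optics.get_image(n); cv2.imwrite(f"pics/{n}0.png",d["color"][:,:,::-1]); print(n,d["fx"],d["cx"],d["cy"],d["R"],d["t"])
E
```

```text
pics
{'clock': 0.0, 'joint_positions': array([-1.37211448,  0.47778678,  0.0223485 ,  1.55641003, -0.01150898,
        1.10936285, -0.08313481]), 'dq': array([ 0.00114171,  0.00195445, -0.00182475, -0.00044775, -0.00053219,
        0.00094628,  0.00079679]), 'joint_torque': array([-1.27576157e-03, -5.82852030e+01,  1.53407067e+00, -2.72616774e+01,
       -5.43798460e-02,  1.69073709e-02,  1.60083614e-04]), 'position': array([0.20367932, 0.64290093, 0.22170836]), 'ee_rot': array([ 1.52802193e-01,  9.88256366e-01, -9.16348210e-04, -7.46863391e-05]), 'ft_force': array([ 0.17291548, -0.05001329, -0.34122154]), 'moment': array([-0.0235948 , -0.02032197, -0.03840504]), 'finger_force': 0.0, 'finger_gap': 1.000242135329386}
scene 361.84669679489116 252.2734569119928 194.91385617617618 [[-0.84980385  0.52708273  0.00414831]
 [ 0.42634116  0.69196565 -0.58259484]
 [-0.30994617 -0.49332274 -0.81275214]] [ 0.49343679 -0.18859831  1.01506475]
top 422.61068427791815 256.3538697618023 192.6037996544416 [[ 1.61656599e-02 -9.99869279e-01 -3.10850031e-04]
 [-9.85982042e-01 -1.58894974e-02 -1.66093159e-01]
 [ 1.66066508e-01  2.99149807e-03 -9.86110017e-01]] [-0.01185351  0.57135296  0.80764296]
```

View pics/scene0.png

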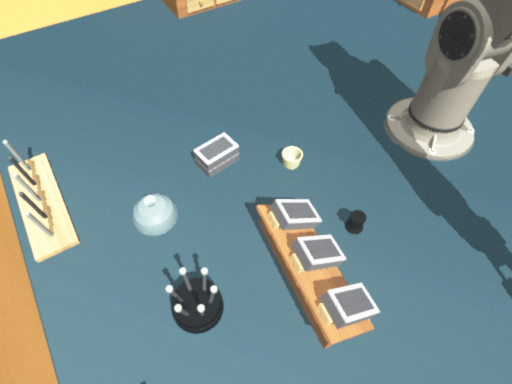

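View pics/top0.png

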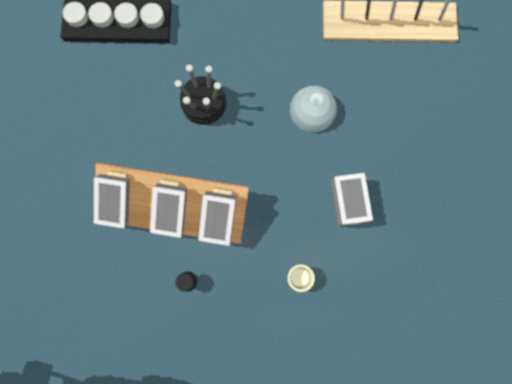

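The scene view shows the rack with three cases (lids near (298,213), (320,252), (352,304)), the pile at (216,152), cup at (291,157) and loupe at (356,222). In the top view the lids are near (111,202), (168,211) and (217,218), with the pile at (353,199). I'll triangulate the lid corners next.

```bash
cat > vis.py <<'E'
import cv2, numpy as np
from plant import optics
def ray(d,uv):
    c=-d["R"].T@d["t"]; v=d["R"].T@np.array([(uv[0]-d["cx"])/d["fx"],(uv[1]-d["cy"])/d["fy"],1]); return c,v/np.linalg.norm(v)
def tri(d1,p1,d2,p2):
    c1,v1=ray(d1,p1);c2,v2=ray(d2,p2)
    s=np.linalg.lstsq(np.c_[v1,-v2],c2-c1,rcond=None)[0]
    a=c1+s[0]*v1;b=c2+s[1]*v2; return (a+b)/2,np.linalg.norm(a-b)
def onplane(d,p,z):
    c,v=ray(d,p); return c+v*(z-c[2])/v[2]
def panel_mask(img):
    h=img.astype(int); mx=h.max(2);mn=h.min(2)
    return ((mx-mn<22)&(mx>50)).astype(np.uint8)*255
E
python3 - <<'E'
from vis import *
out=[]
for n,c in(("top",(90,160,300,80)),("scene",(190,130,200,200))):
    d=optics.get_image(n); im=d["color"]; x,y,w,h=c
    z=cv2.resize(im[y:y+h,x:x+w],None,fx=2.6,fy=2.6,interpolation=cv2.INTER_CUBIC)[:,:,::-1]
    out.append(z)
    if n=="top":
        print(im[199,353],im[199,337],im[222,353],im[202,111],im[224,110],im[210,140],im[300,100],im[199,372-2])
    else: print(im[152,216],im[252,320],im[240,320])
W=max(o.shape[1] for o in out)
cv2.imwrite("pics/crop1.png",np.vstack([cv2.copyMakeBorder(o[:390],0,0,0,W-o.shape[1],0) for o in out]))
E
```

```text
[139 142 144] [161 159 158] [214 214 212] [138 140 140] [235 234 234] [166 126  85] [ 95 128 138] [ 88 103 106]
[153 157 160] [142 143 144] [149 149 152]
```

View pics/crop1.png

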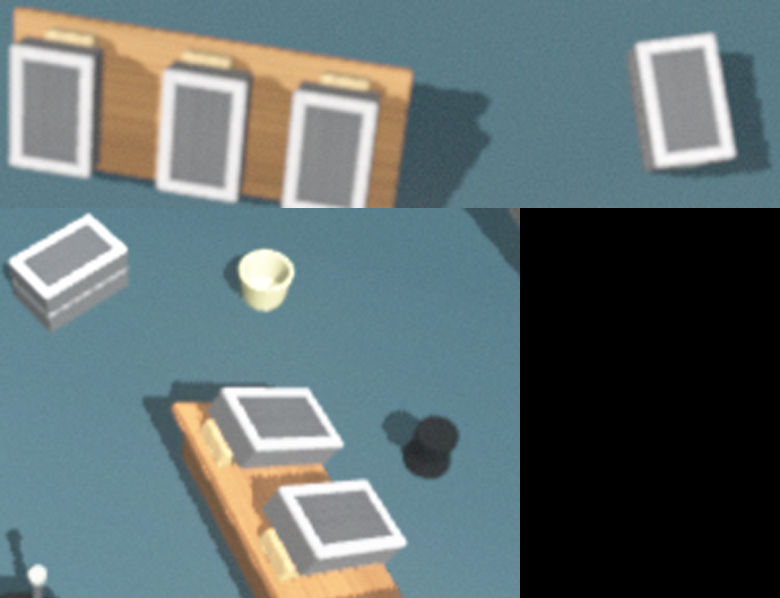

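```bash
cat >> vis.py <<'E'
def holes(name,thr=185,S=4):
    """inner-panel quads (px) of bright lid rims"""
    d=optics.get_image(name); g=cv2.resize(cv2.cvtColor(d["color"],cv2.COLOR_RGB2GRAY),None,fx=S,fy=S,interpolation=cv2.INTER_CUBIC)
    sat=cv2.resize(np.ptp(d["color"],axis=2),None,fx=S,fy=S)
    m=((g>thr)&(sat<40)).astype(np.uint8)
    cs,h=cv2.findContours(m,cv2.RETR_CCOMP,cv2.CHAIN_APPROX_NONE)
    q=[]
    for c,hh in zip(cs,h[0]):
        if hh[3]>=0 and cv2.contourArea(c)>200*S*S:
            M=cv2.moments(c); rim=cv2.convexHull(cs[hh[3]])
            a=cv2.approxPolyDP(cv2.convexHull(c),0.04*cv2.arcLength(c,True),True)[:,0]
            r=cv2.approxPolyDP(rim,0.03*cv2.arcLength(rim,True),True)[:,0]
            f=lambda p:(np.asarray(p,float)+.5)/S-.5
            q.append((f([M["m10"]/M["m00"],M["m01"]/M["m00"]]),f(a),f(r)))
    return d,q
E
python3 - <<'E'
from vis import *
T,qt=holes("top"); S,qs=holes("scene")
for q in qt+qs: print(q[0].round(1),len(q[1]),len(q[2]))
for a in qt:
    best=min(((*tri(T,a[0],S,b[0]),b) for b in qs),key=lambda r:r[1])
    P=best[0]; print("centre",P.round(4),"gap",round(best[1],4))
    b=best[2]
    for i in(1,2):
        if len(a[i])!=4 or len(b[i])!=4: continue
        # match corners by consistency: order both, try cyclic shifts
        A=a[i]; cand=[]
        for B in(b[i],b[i][::-1]):
            for k in range(4):
                r=[tri(T,A[j],S,np.roll(B,k,0)[j]) for j in range(4)]
                cand.append((sum(x[1] for x in r),np.array([x[0] for x in r])))
        e,X=min(cand,key=lambda c:c[0]); 
        n=np.linalg.svd(X-X.mean(0))[2][2]; n*=np.sign(n[2])
        E=[np.linalg.norm(X[(j+1)%4]-X[j]) for j in range(4)]
        j=0 if E[0]>E[1] else 1
        v=(X[j+1]-X[j])-(X[(j+3)%4]-X[(j+2)%4]); v=v/np.linalg.norm(v); v*=np.sign(v[0])
        print("  ",["panel","rim"][i-1],"err",round(e,4),"c",X.mean(0).round(4),"n",n.round(3),"long",v.round(3),"yaw",np.degrees(np.arctan2(v[1],v[0])).round(2),"edges",np.round(E,3))
E
```

```text
[216.  219.9] 4 4
[166.7 211.8] 4 4
[108.9 202.4] 4 4
[353.1 198. ] 4 4
[353.6 301.2] 4 4
[321.6 248.2] 4 4
[298.3 209.9] 4 4
[215.5 147.7] 4 4
centre [0.512  0.0729 0.0835] gap 0.0025
   panel err 0.0087 c [0.511  0.0731 0.083 ] n [-0.48   0.036  0.876] long [ 0.867 -0.133  0.48 ] yaw -8.73 edges [0.042 0.074 0.041 0.075]
   rim err 0.007 c [0.5115 0.0734 0.0825] n [-0.453  0.089  0.887] long [ 0.877 -0.137  0.461] yaw -8.88 edges [0.06  0.093 0.059 0.093]
centre [0.526  0.1683 0.0832] gap 0.0024
   panel err 0.0088 c [0.5251 0.1683 0.0835] n [-0.471  0.055  0.88 ] long [ 0.869 -0.138  0.474] yaw -9.03 edges [0.041 0.075 0.041 0.075]
   rim err 0.0066 c [0.5257 0.1685 0.0824] n [-0.477  0.106  0.873] long [ 0.864 -0.127  0.487] yaw -8.37 edges [0.059 0.095 0.059 0.095]
centre [0.5425 0.2808 0.0831] gap 0.0025
   panel err 0.0085 c [0.5415 0.2807 0.0836] n [-0.481  0.058  0.875] long [ 0.866 -0.127  0.484] yaw -8.33 edges [0.041 0.076 0.041 0.075]
   rim err 0.01 c [0.5421 0.2808 0.0833] n [-0.459  0.066  0.886] long [ 0.877 -0.128  0.464] yaw -8.29 edges [0.06  0.093 0.06  0.093]
centre [ 0.5636 -0.1979  0.0533] gap 0.0026
   panel err 0.009 c [ 0.5636 -0.1971  0.0548] n [-0.015 -0.039  0.999] long [0.983 0.18  0.022] yaw 10.37 edges [0.075 0.04  0.075 0.039]
   rim err 0.0068 c [ 0.5634 -0.1964  0.0556] n [0.035 0.018 0.999] long [ 0.987  0.156 -0.037] yaw 8.99 edges [0.096 0.059 0.094 0.059]
```

```bash
cat > go.py <<'E'
import sys,numpy as np
from scipy.spatial.transform import Rotation as Ro
from plant import manip
def go(x,y,z,yaw):  # yaw: world angle (deg) of tool x modulo 180 = case long axis
    o=manip.get_obs(); R=Ro.from_quat(o["ee_rot"]).as_matrix(); p=o["position"]
    sh=R.T@(np.array([x,y,z])-p)/0.4
    cur=np.degrees(np.arctan2(R[1,0],R[0,0])); dw=(yaw-cur+90)%180-90
    print("shift",sh.round(4),"turn",round(-dw/45,4),"tilt",R[:,2].round(3),"t",round(o["clock"],2),"pos",p.round(4))
if __name__=="__main__": go(*map(float,sys.argv[1:]))
E
python3 go.py .548 .28 .17 -8.5
python3 - <<'E'
from vis import *
T,qt=holes("top",185)
for a in qt:
    z=.052 if a[0][0]>300 else .0805
    print(a[0].round(0),onplane(T,a[0],z).round(4),onplane(T,a[2].mean(0),z).round(4))
    if z==.052:
        for i in(1,2):
            X=np.array([onplane(T,p,z) for p in a[i]])[:,:2]; r=cv2.minAreaRect((X*1000).astype(np.float32)); print(r)
            L=[X[(j+1)%4]-X[j] for j in range(4)]; print([(round(np.linalg.norm(l),4),round(np.degrees(np.arctan2(l[1],l[0]))%180,2)) for l in L])
E
```

```text
shift [-1.0946 -0.6059  0.1312] turn -0.2018 tilt [-0.    -0.001 -1.   ] t 0.3 pos [0.2038 0.6433 0.2223]
[216. 220.] [0.5115 0.074  0.0805] [0.5118 0.074  0.0805]
[167. 212.] [0.5255 0.1698 0.0805] [0.5262 0.1695 0.0805]
[109. 202.] [0.542  0.2827 0.0805] [0.5421 0.2828 0.0805]
[353. 198.] [ 0.5628 -0.1973  0.052 ] [ 0.5625 -0.197   0.052 ]
((563.2222900390625, -197.11984252929688), (76.83238983154297, 40.271820068359375), 9.246216773986816)
[(np.float64(0.0761), np.float64(9.17)), (np.float64(0.0402), np.float64(100.25)), (np.float64(0.0759), np.float64(9.25)), (np.float64(0.0403), np.float64(100.51))]
((563.111572265625, -197.2376251220703), (95.01937103271484, 60.87484359741211), 9.188319206237793)
[(np.float64(0.095), np.float64(8.47)), (np.float64(0.0597), np.float64(99.1)), (np.float64(0.0944), np.float64(9.19)), (np.float64(0.0609), np.float64(99.73))]
```

```bash
python3 -m jog '[1,-0.1,-0.055,0.013,-0.04, 1,-0.2,-0.11,0.026,-0.08, 1,-0.3,-0.165,0.039,-0.12, 1,-0.4,-0.22,0.05,-0.16, 1,-0.5,-0.277,0.06,-0.2018, 1,-0.59,-0.327,0.07,-0.2018, 1,-0.68,-0.376,0.08,-0.2018, 1,-0.77,-0.426,0.09,-0.2018, 1,-0.86,-0.476,0.1,-0.2018, 1,-0.94,-0.52,0.11,-0.2018, 1,-0.98,-0.542,0.12,-0.2018, 1,-1,-0.553,0.13,-0.2018]'; python3 go.py .548 .281 .11 -8.5
```

```text
clock: 1.35
position: [0.5229, 0.3053, 0.1705]
ee_rot: [0.078, 0.997, -0.001, 0.001]
ft_force: [0.4, -0.9, 0.4]
finger_gap: 0.998
finger_force: 0.0
shift [-0.071  -0.0498  0.1517] turn -0.0107 tilt [ 0.002 -0.003 -1.   ] t 1.35 pos [0.5229 0.3053 0.1705]
```

```bash
python3 -m jog '[1,-0.036,-0.025,0.05,-0.005, 1,-0.068,-0.047,0.1,-0.009, 1,-0.068,-0.047,0.14,-0.009, 1,-0.068,-0.047,0.1517,-0.009, 1,-0.068,-0.047,0.1517,-0.009]'; python3 go.py .548 .281 .053 -8.5
python3 - <<'E'
from vis import *
d=optics.get_image("scene"); cv2.imwrite("pics/s2.png",cv2.resize(d["color"][160:360,220:440,::-1],None,fx=3,fy=3))
E
```

```text
clock: 1.77
position: [0.5412, 0.2894, 0.1086]
ee_rot: [0.07, 0.998, -0.001, -0.001]
ft_force: [-0.2, -0.1, 0.5]
finger_gap: 0.996
finger_force: 0.0
shift [-0.0202 -0.0182  0.139 ] turn 0.0098 tilt [-0.003 -0.001 -1.   ] t 1.77 pos [0.5412 0.2894 0.1086]
```

View pics/s2.png

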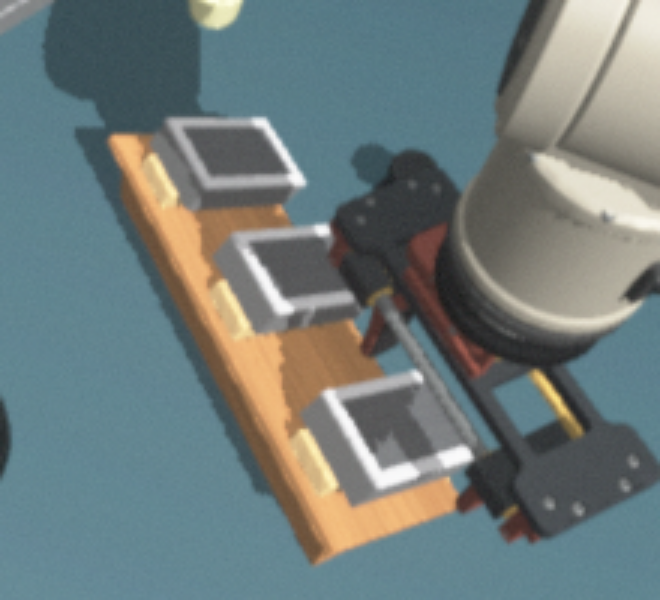

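The picture shows the open fingers straddling the nearest case (crop (390,440)), pads just above the lid and a little to the robot's side. Next I'll let it settle and re-read the pose.

```bash
python3 -m jog '[1,0,0,0,0, 1,0,0,0,0]'; python3 go.py .548 .281 .11 -8.5
```

```text
clock: 1.98
position: [0.5427, 0.2905, 0.1113]
ee_rot: [0.07, 0.998, 0.001, 0.001]
ft_force: [-0.4, -0.7, 0.2]
finger_gap: 1.002
finger_force: 0.0
shift [-0.0164 -0.0216  0.0031] turn 0.0106 tilt [ 0.002  0.001 -1.   ] t 1.98 pos [0.5427 0.2905 0.1113]
```

```bash
python3 -m jog '[1,-0.0164,-0.0216,0,0.01, 1,-0.0164,-0.0216,0.02,0.01, 1,-0.0164,-0.0216,0.05,0.01, 1,-0.0164,-0.0216,0.09,0.01, 1,-0.0164,-0.0216,0.1,0.01, 1,-0.0164,-0.0216,0.1,0.01, 1,-0.0164,-0.0216,0.1,0.01]'; python3 go.py .548 .281 .053 -8.5
```

```text
clock: 2.57
position: [0.5475, 0.2796, 0.0695]
ee_rot: [0.074, 0.997, -0.0, -0.0]
ft_force: [0.4, -1.0, 0.6]
finger_gap: 0.997
finger_force: 0.0
shift [-0.0007  0.0037  0.0412] turn -0.001 tilt [-0.001 -0.001 -1.   ] t 2.57 pos [0.5475 0.2796 0.0695]
```

Descend and close.

```bash
python3 -m jog '[1,0,0.003,0.02,0, 1,0,0.003,0.0412,0, 1,0,0.003,0.0412,0, -0.2,0,0.003,0.0412,0, -1,0,0.003,0.0412,0, -1,0,0.003,0.0412,0, -1,0,0.003,0.0412,0, -1,0,0.003,0.0412,0, -1,0,0.003,0.0412,0, -1,0,0.003,0.0412,0]' 20; python3 go.py .548 .281 .053 -8.5
```

```text
clock: 3.4
position: [0.5481, 0.2805, 0.0538]
ee_rot: [0.075, 0.997, -0.0, 0.0]
ft_force: [-0.6, -1.0, 2.6]
finger_gap: 0.681
finger_force: 20.0
shift [0.0004 0.0013 0.002 ] turn -0.0013 tilt [ 0. -0. -1.] t 3.4 pos [0.5481 0.2805 0.0538]
```

Gripped (gap 0.681×88 = 60 mm). Now lift it 20 mm and weigh.

```bash
python3 -m jog '[-1,0,0,-0.01,0, -1,0,0,-0.02,0, -1,0,0,-0.03,0, -1,0,0,-0.04,0, -1,0,0,-0.05,0, -1,0,0,-0.05,0, -1,0,0,-0.05,0, -1,0,0,-0.05,0]' 20; for i in 1 2 3; do python3 -m jog '[-1,0,0,0,0]' | grep -E 'ft|pos|gap'; done
```

```text
clock: 4.07
position: [0.5478, 0.2809, 0.0734]
ee_rot: [0.074, 0.997, -0.0, -0.0]
ft_force: [-0.6, -0.6, -5.0]
finger_gap: 0.684
finger_force: 20.0
position: [0.5477, 0.2808, 0.0732]
ft_force: [0.0, -1.1, -3.7]
finger_gap: 0.682
position: [0.5478, 0.2808, 0.0732]
ft_force: [0.4, -0.5, -4.3]
finger_gap: 0.685
position: [0.5478, 0.2808, 0.0733]
ft_force: [0.9, -0.5, -4.8]
finger_gap: 0.68
```

Weight ≈ 4.6 N, about 0.45 kg, so this is the loaded case. Raise it and look at how it hangs.

```bash
python3 -m jog '[-1,0,0,-0.02,0, -1,0,0,-0.05,0, -1,0,0,-0.09,0, -1,0,0,-0.13,0, -1,0,0,-0.17,0, -1,0,0,-0.21,0, -1,0,0,-0.235,0, -1,0,0,-0.25,0, -1,0,0,-0.25,0, -1,0,0,-0.25,0]' 25; python3 go.py .5628 -.1972 .17 9.5;python3 - <<'E'
from vis import *
o=[]
for n,(x,y,w,h) in(("scene",(220,130,260,240)),("top",(60,130,200,160))):
    d=optics.get_image(n); o.append(cv2.resize(d["color"][y:y+h,x:x+w,::-1],(390,360)))
cv2.imwrite("pics/s3.png",np.hstack(o))
E
```

```text
clock: 5.15
position: [0.5478, 0.2808, 0.1734]
ee_rot: [0.074, 0.997, 0.0, -0.0]
ft_force: [0.3, 0.4, -5.1]
finger_gap: 0.681
finger_force: 25.0
shift [-0.2147 -1.1763  0.0085] turn -0.4009 tilt [-0.  0. -1.] t 5.15 pos [0.5478 0.2808 0.1734]
```

View pics/s3.png

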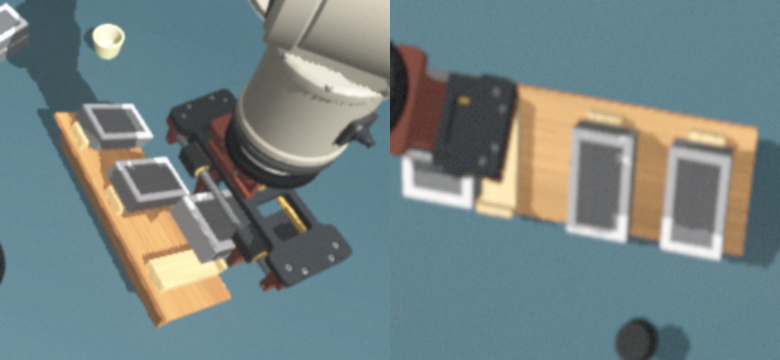

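The case hangs still tilted about 30° between the pads. The rest under it is bare, and the other two cases are undisturbed. Now carry it toward the pile.

```bash
python3 -m jog '[-1,-0.006,-0.03,0,-0.02, -1,-0.018,-0.1,0,-0.05, -1,-0.03,-0.18,0,-0.1, -1,-0.05,-0.26,0,-0.15, -1,-0.065,-0.34,0,-0.2, -1,-0.08,-0.42,0,-0.25, -1,-0.095,-0.5,0,-0.3, -1,-0.11,-0.58,0,-0.35, -1,-0.125,-0.66,0,-0.39, -1,-0.14,-0.74,0,-0.4, -1,-0.15,-0.82,0,-0.4, -1,-0.16,-0.87,0,-0.4]' 25; python3 -m jog '[-1,0,0,0,0, -1,0,0,0,0]' >/dev/null; python3 go.py .5628 -.1972 .17 9.5
```

```text
clock: 6.25
position: [0.5582, -0.0771, 0.1726]
ee_rot: [-0.081, 0.997, -0.001, -0.001]
ft_force: [0.5, -1.8, -4.1]
finger_gap: 0.679
finger_force: 25.0
shift [ 0.0397 -0.3046  0.0067] turn -0.0053 tilt [-0.002 -0.    -1.   ] t 6.42 pos [ 0.5589 -0.0744  0.1727]
```

The tips would reach 3 mm below the pile's lid with this grip. I'll take the case back to its rest and regrip higher, so it can be laid flat without touching the pile.

```bash
python3 -m jog '[-1,0.006,0.03,0,0.02, -1,0.018,0.1,0,0.05, -1,0.03,0.18,0,0.1, -1,0.04,0.26,0,0.15, -1,0.055,0.34,0,0.2, -1,0.07,0.42,0,0.25, -1,0.085,0.5,0,0.3, -1,0.1,0.58,0,0.35, -1,0.11,0.66,0,0.39, -1,0.12,0.74,0,0.4, -1,0.125,0.82,0,0.4, -1,0.125,0.87,0,0.4]' 25; python3 -m jog '[-1,0,0,0,0, -1,0,0,0,0]' >/dev/null; python3 go.py .5478 .2808 .073 -8.5
```

```text
clock: 7.42
position: [0.4501, 0.2676, 0.1731]
ee_rot: [0.071, 0.997, 0.001, -0.001]
ft_force: [0.5, 0.3, -4.1]
finger_gap: 0.683
finger_force: 25.0
shift [-0.2332  0.0738  0.2497] turn 0.0061 tilt [-0.001  0.    -1.   ] t 7.58 pos [0.4514 0.2649 0.173 ]
```

```bash
python3 -m jog '[-1,-0.06,0.02,0,0.006, -1,-0.13,0.04,0,0.006, -1,-0.2,0.065,0,0.006, -1,-0.2332,0.0738,0,0.006, -1,-0.2332,0.0738,0.05,0.006, -1,-0.2332,0.0738,0.1,0.006, -1,-0.2332,0.0738,0.15,0.006, -1,-0.2332,0.0738,0.2,0.006, -1,-0.2332,0.0738,0.23,0.006, -1,-0.2332,0.0738,0.24,0.006, -1,-0.2332,0.0738,0.2497,0.006, -1,-0.2332,0.0738,0.2497,0.006]' 25; python3 -m jog '[-1,0,0,0,0]' >/dev/null; python3 go.py .5478 .2808 .054 -8.5
```

```text
clock: 8.58
position: [0.5498, 0.2775, 0.0736]
ee_rot: [0.077, 0.997, -0.0, 0.0]
ft_force: [1.0, -0.5, -5.0]
finger_gap: 0.686
finger_force: 25.0
shift [0.0073 0.0061 0.0512] turn -0.0071 tilt [ 0.001  0.001 -1.   ] t 8.67 pos [0.5503 0.2779 0.0745]
```

```bash
python3 -m jog '[-1,0.0073,0.0061,0.01,-0.007, -1,0.0073,0.0061,0.02,-0.007, -1,0.0073,0.0061,0.03,-0.007, -1,0.0073,0.0061,0.04,-0.007, -1,0.0073,0.0061,0.045,-0.007, -1,0.0073,0.0061,0.05,-0.007, -1,0.0073,0.0061,0.05,-0.007, -1,0.0073,0.0061,0.05,-0.007]' 25;  python3 go.py .5478 .2808 .0535 -8.5
```

```text
clock: 9.33
position: [0.548, 0.2805, 0.0539]
ee_rot: [0.074, 0.997, 0.0, 0.001]
ft_force: [3.1, -0.5, -5.1]
finger_gap: 0.681
finger_force: 25.0
shift [0.0007 0.0007 0.0009] turn -0.0004 tilt [ 0.001  0.    -1.   ] t 9.33 pos [0.548  0.2805 0.0539]
```

```bash
python3 -m jog '[-1,0,0,0.0025,0, -1,0,0,0.0025,0, 0.5,0,0,0.0025,0, 0.8,0,0,0.0025,0, 0.8,0,0,0.0025,0, 0.8,0,0,0.0025,0, 0.8,0.01,0,-0.011,0, 0.8,0.01,0,-0.011,0, 0.8,0.01,0,-0.011,0]' 25;  python3 go.py .544 .2812 .058 -8.5
python3 - <<'E'
from vis import *
o=[]
for n,(x,y,w,h) in(("scene",(220,130,260,240)),("top",(60,130,200,160))):
    d=optics.get_image(n); o.append(cv2.resize(d["color"][y:y+h,x:x+w,::-1],(390,360)))
cv2.imwrite("pics/s4.png",np.hstack(o))
E
```

```text
clock: 10.08
position: [0.5431, 0.2815, 0.0585]
ee_rot: [0.074, 0.997, 0.0, 0.0]
ft_force: [0.5, 0.6, -0.0]
finger_gap: 0.9
finger_force: 0.0
shift [-0.0023 -0.0004  0.0012] turn 0.0006 tilt [ 0.     0.001 -1.   ] t 10.08 pos [0.5431 0.2815 0.0585]
```

View pics/s4.png

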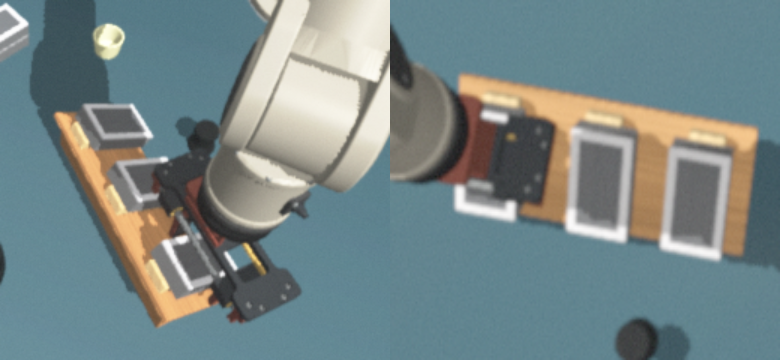

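The case is back on its rest, lying against the lip. Now regrip higher and lift.

```bash
python3 -m jog '[-0.5,0,0,0,0, -1,0,0,0,0, -1,0,0,0,0, -1,0,0,0,0, -1,0,0,0,0]' 25; python3 -m jog '[-1,0,0,-0.02,0, -1,0,0,-0.05,0, -1,0,0,-0.09,0, -1,0,0,-0.13,0, -1,0,0,-0.17,0, -1,0,0,-0.21,0, -1,0,0,-0.25,0, -1,0,0,-0.27,0, -1,0,0,-0.285,0, -1,0,0,-0.285,0]' 25; python3 go.py .5628 -.1972 .17 9.3
```

```text
clock: 10.6
position: [0.5432, 0.2811, 0.0579]
ee_rot: [0.074, 0.997, -0.0, -0.0]
ft_force: [0.2, 0.3, -0.7]
finger_gap: 0.681
finger_force: 25.0
clock: 11.43
position: [0.5436, 0.2813, 0.1733]
ee_rot: [0.074, 0.997, 0.001, 0.001]
ft_force: [0.3, -0.1, -5.1]
finger_gap: 0.682
finger_force: 25.0
shift [-0.2244 -1.176   0.0072] turn -0.3957 tilt [ 0.001  0.001 -1.   ] t 11.43 pos [0.5436 0.2813 0.1733]
```

```bash
python3 -m jog '[-1,-0.006,-0.03,0,-0.02, -1,-0.018,-0.1,0,-0.05, -1,-0.03,-0.18,0,-0.1, -1,-0.05,-0.26,0,-0.15, -1,-0.065,-0.34,0,-0.2, -1,-0.08,-0.42,0,-0.25, -1,-0.095,-0.5,0,-0.3, -1,-0.11,-0.58,0,-0.35, -1,-0.125,-0.66,0,-0.39, -1,-0.14,-0.74,0,-0.396, -1,-0.15,-0.82,0,-0.396, -1,-0.16,-0.87,0,-0.396]' 25; python3 -m jog '[-1,0,0,0,0, -1,0,0,0,0]' >/dev/null; python3 go.py .546 -.2 .15 9.3
```

```text
clock: 12.43
position: [0.5535, -0.0769, 0.171]
ee_rot: [-0.079, 0.997, -0.001, -0.001]
ft_force: [-0.2, -0.0, -5.6]
finger_gap: 0.679
finger_force: 25.0
shift [ 0.07   -0.3073  0.0529] turn -0.0038 tilt [-0.002 -0.    -1.   ] t 12.6 pos [ 0.5542 -0.0742  0.1711]
```

```bash
python3 -m jog '[-1,0.01,-0.04,0,-0.004, -1,0.02,-0.09,0,-0.004, -1,0.035,-0.15,0.01,-0.004, -1,0.05,-0.21,0.02,-0.004, -1,0.06,-0.26,0.03,-0.004, -1,0.066,-0.29,0.04,-0.004, -1,0.07,-0.3073,0.053,-0.004, -1,0.07,-0.3073,0.053,-0.004, -1,0.07,-0.3073,0.053,-0.004]' 25; python3 -m jog '[-1,0,0,0,0, -1,0,0,0,0]' >/dev/null; python3 go.py .546 -.2 .085 9.3
python3 - <<'E'
from vis import *
o=[]
for n,(x,y,w,h) in(("scene",(130,50,200,180)),("top",(270,130,180,160))):
    d=optics.get_image(n); o.append(cv2.resize(d["color"][y:y+h,x:x+w,::-1],(395,356)))
cv2.imwrite("pics/s5.png",np.hstack(o))
E
```

```text
clock: 13.35
position: [0.5473, -0.1967, 0.1501]
ee_rot: [-0.083, 0.997, 0.001, -0.001]
ft_force: [0.2, 0.1, -4.5]
finger_gap: 0.68
finger_force: 25.0
shift [ 0.0063 -0.0078  0.1649] turn 0.0074 tilt [ 0.     0.001 -1.   ] t 13.52 pos [ 0.5479 -0.1966  0.151 ]
```

View pics/s5.png

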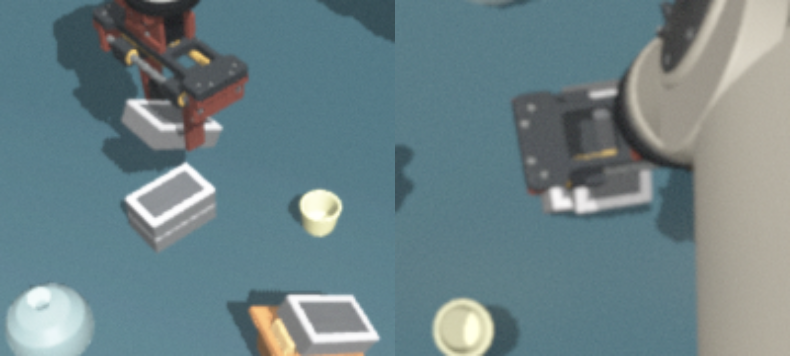

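The tilted case hangs above the pile with its low end toward the robot. The pile is undisturbed, lid at (170,195) in the left crop. Lower to just above contact.

```bash
python3 -m jog '[-1,0.006,-0.0078,0.02,0.006, -1,0.006,-0.0078,0.05,0.006, -1,0.006,-0.0078,0.08,0.006, -1,0.006,-0.0078,0.11,0.006, -1,0.006,-0.0078,0.135,0.006, -1,0.006,-0.0078,0.15,0.006, -1,0.006,-0.0078,0.16,0.006, -1,0.006,-0.0078,0.165,0.006]' 25; python3 -m jog '[-1,0,0,0,0, -1,0,0,0,0]' 18|grep ft; python3 go.py .546 -.2 .076 9.3
```

```text
clock: 14.28
position: [0.5452, -0.2018, 0.0839]
ee_rot: [-0.08, 0.997, 0.0, -0.0]
ft_force: [0.4, 0.2, -4.4]
finger_gap: 0.684
finger_force: 25.0
ft_force: [1.1, -0.4, -5.1]
shift [-0.0012  0.0048  0.0228] turn -0.0015 tilt [ 0.001 -0.    -1.   ] t 14.45 pos [ 0.5458 -0.202   0.0851]
```

```bash
python3 -m jog '[-1,0,0.0045,0.004,0, -1,0,0.0045,0.009,0, -1,0,0.0045,0.014,0, -1,0,0.0045,0.018,0, -1,0,0.0045,0.021,0, -1,0,0.0045,0.024,0, -1,0,0.0045,0.024,0]' 15; python3 -m jog '[-1,0,0,0,0, -1,0,0,0,0]' |grep ft; python3 go.py .546 -.2 .0735 9.3
```

```text
clock: 15.03
position: [0.5451, -0.2001, 0.0751]
ee_rot: [-0.08, 0.997, 0.0, -0.0]
ft_force: [0.4, 1.1, -3.7]
finger_gap: 0.686
finger_force: 15.0
ft_force: [-0.5, 0.3, -4.8]
shift [-0.0023 -0.      0.0042] turn -0.0017 tilt [-0.  0. -1.] t 15.2 pos [ 0.5451 -0.2001  0.0752]
```

```bash
python3 -m jog '[-1,-0.0012,0,0.003,0, -1,-0.0025,0,0.006,0, -1,-0.0035,0,0.008,0, -1,-0.0045,0,0.010,0, -1,-0.0045,0,0.01,0, -1,-0.0045,0,0.01,0]' 15; python3 -m jog '[-1,0,0,0,0, -1,0,0,0,0]' |grep ft; python3 go.py .546 -.2 .0735 9.3
```

```text
clock: 15.7
position: [0.5471, -0.1999, 0.0712]
ee_rot: [-0.08, 0.997, -0.0, 0.0]
ft_force: [-0.0, -0.0, -1.4]
finger_gap: 0.681
finger_force: 15.0
ft_force: [-0.2, 0.0, -1.6]
shift [ 0.0021  0.     -0.0061] turn -0.0016 tilt [-0. -0. -1.] t 15.87 pos [ 0.5468 -0.1999  0.0711]
```

```bash
python3 -m jog '[-1,-0.005,0,0.002,0, -1,-0.01,0,0.0035,0, -1,-0.015,0,0.005,0, -1,-0.018,0,0.008,0, -1,-0.02,0,0.0105,0, -1,-0.0225,0,0.0135,0, -1,-0.0225,0,0.0135,0]' 15; python3 -m jog '[-1,0,0,0,0, -1,0,0,0,0]' |grep ft; python3 go.py .5628 -.1972 .054 9.3
```

```text
clock: 16.45
position: [0.556, -0.1982, 0.0654]
ee_rot: [-0.081, 0.997, 0.0, -0.0]
ft_force: [-0.3, 0.2, -3.0]
finger_gap: 0.685
finger_force: 15.0
ft_force: [0.1, 0.4, -4.9]
shift [-0.0161 -0.0004  0.0295] turn -0.0011 tilt [ 0.001  0.    -1.   ] t 16.62 pos [ 0.5564 -0.1981  0.0658]
```

```bash
python3 -m jog '[-1,-0.003,0,0.004,0, -1,-0.005,0,0.0075,0, -1,-0.007,0,0.010,0, -1,-0.007,0,0.01,0]' 15; python3 -m jog '[-1,0,0,0,0, -1,0,0,0,0]' |grep ft; python3 go.py .5628 -.1972 .054 9.3;  python3 - <<'E'
from vis import *
d=optics.get_image("scene"); cv2.imwrite("pics/s6.png",cv2.resize(d["color"][80:200,150:290,::-1],None,fx=5,fy=5,interpolation=cv2.INTER_CUBIC))
E
```

```text
clock: 16.95
position: [0.5593, -0.1977, 0.0619]
ee_rot: [-0.081, 0.997, -0.0, 0.0]
ft_force: [0.5, 0.8, -1.3]
finger_gap: 0.683
finger_force: 15.0
ft_force: [-0.3, 0.5, -3.6]
shift [-0.0095 -0.0001  0.0196] turn -0.0012 tilt [ 0.001  0.    -1.   ] t 17.12 pos [ 0.5591 -0.1978  0.0618]
```

View pics/s6.png

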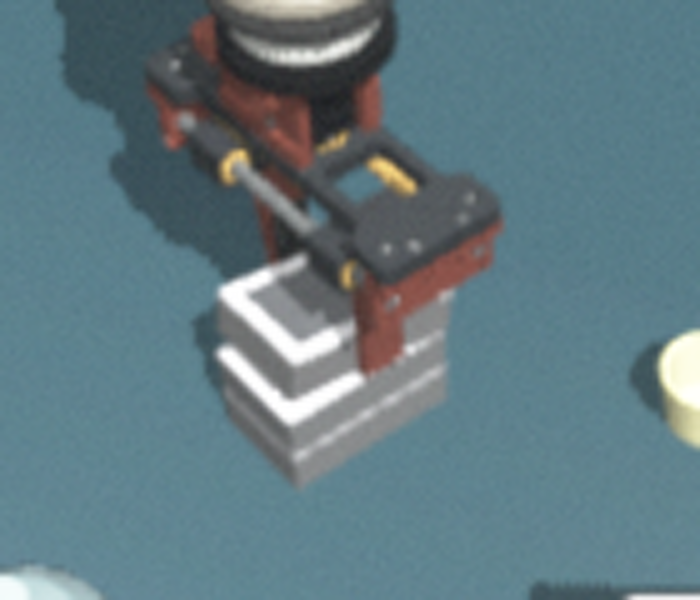

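It is working: the case's low edge is flush on the pile's near end, with only a few degrees of tilt left. The pile is still aligned. Continue to flat.

```bash
python3 -m jog '[-1,-0.002,0,0.003,0, -1,-0.004,0,0.006,0, -1,-0.006,0,0.009,0, -1,-0.0075,0,0.012,0, -1,-0.009,0,0.014,0, -1,-0.009,0,0.014,0]' 15; python3 -m jog '[-1,0,0,0,0, -1,0,0,0,0]' |grep ft; python3 go.py .5628 -.1972 .054 9.3
```

```text
clock: 17.67
position: [0.5621, -0.1974, 0.0559]
ee_rot: [-0.08, 0.997, 0.0, -0.0]
ft_force: [-0.1, 0.1, -2.7]
finger_gap: 0.682
finger_force: 15.0
ft_force: [1.2, 0.9, -2.7]
shift [-0.0018  0.      0.0049] turn -0.0016 tilt [-0.  0. -1.] t 17.83 pos [ 0.5621 -0.1973  0.056 ]
```

```bash
python3 -m jog '[-1,-0.001,0,0.0025,0, -1,-0.001,0,0.0025,0, -1,-0.001,0,0.0025,0]' 12|grep -E 'ft|pos'; python3 -m jog '[-1,0,0,0.0025,0, -1,0,0,0.0025,0, -1,0,0,0.0025,0]'|grep -E 'ft|pos'
```

```text
position: [0.5625, -0.1973, 0.0551]
ft_force: [-0.2, -0.0, -2.1]
position: [0.5626, -0.1973, 0.0547]
ft_force: [-1.7, 0.8, 4.1]
```

Run:
```python
from vis import *
d=optics.get_image("scene"); cv2.imwrite("pics/s7.png",cv2.resize(d["color"][80:200,150:290,::-1],None,fx=5,fy=5,interpolation=cv2.INTER_CUBIC))
```

```text
(no output)
```

View pics/s7.png

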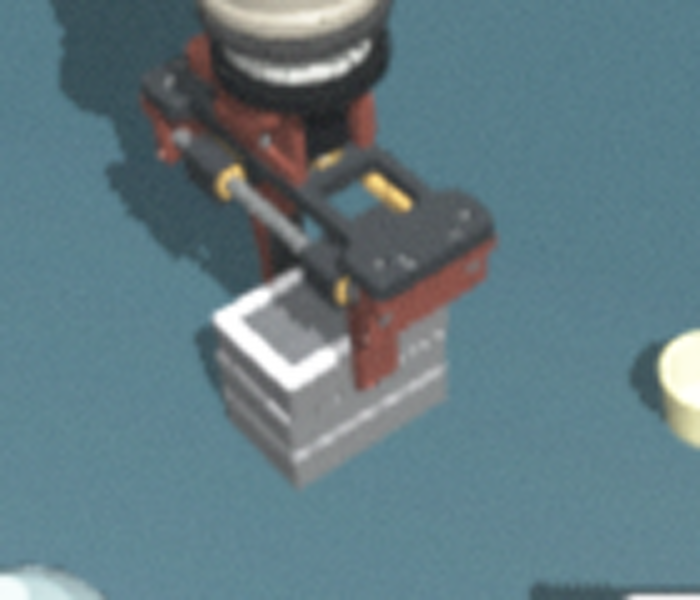

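The case lies flat and flush on the pile, and the force jumped to +4 N at full contact. Release, rise and move away.

```bash
python3 -m jog '[-1,0,0,0,0, -0.1,0,0,0,0, 0.5,0,0,0,0, 0.9,0,0,0,0, 0.9,0,0,0,0, 0.9,0,0,-0.03,0, 0.9,0,0,-0.1,0, 0.9,0,0,-0.2,0, 0.9,0,0,-0.3,0, 0.9,0,0,-0.35,0]' 3; python3 -m jog '[1,0.05,-0.05,0,0, 1,0.1,-0.15,0,0, 1,0.1,-0.25,0,0, 1,0.1,-0.35,0,0, 1,0.1,-0.45,0,0, 1,0.1,-0.55,0,0, 1,0.1,-0.6,0,0, 1,0.1,-0.6,0,0, 1,0.1,-0.6,0,0]' | grep pos
python3 - <<'E'
from vis import *
T,qt=holes("top",170)
for a in qt:
    z=.078 if a[0][0]>300 else .0805
    X=np.array([onplane(T,p,z) for p in a[2]])[:,:2]; r=cv2.minAreaRect((X*1000).astype(np.float32))
    print(a[0].round(1),onplane(T,a[0],z).round(4),onplane(T,a[2].mean(0),z).round(4),r)
o=[]
for n,(x,y,w,h) in(("scene",(150,80,140,120)),("top",(282,140,140,120))):
    d=optics.get_image(n); o.append(cv2.resize(d["color"][y:y+h,x:x+w,::-1],(399,342),interpolation=cv2.INTER_CUBIC))
cv2.imwrite("pics/s8.png",np.hstack(o))
E
```

```text
clock: 19.22
position: [0.5645, -0.1981, 0.1999]
ee_rot: [-0.08, 0.997, -0.001, 0.003]
ft_force: [0.1, -0.3, 0.2]
finger_gap: 0.952
finger_force: 0.0
position: [0.561, -0.4419, 0.1944]
[216.  219.9] [0.5115 0.0741 0.0805] [0.5118 0.0742 0.0805] ((511.93609619140625, 75.05221557617188), (61.30190658569336, 89.66566467285156), 84.91826629638672)
[166.7 211.8] [0.5255 0.1698 0.0805] [0.5262 0.1693 0.0805] ((526.9124145507812, 169.7432861328125), (59.376426696777344, 95.8680648803711), 87.59732818603516)
[355.4 196.6] [ 0.5616 -0.1958  0.078 ] [ 0.5617 -0.1954  0.078 ] ((562.0878295898438, -195.24859619140625), (96.11158752441406, 60.612998962402344), 10.117218971252441)
```

View pics/s8.png

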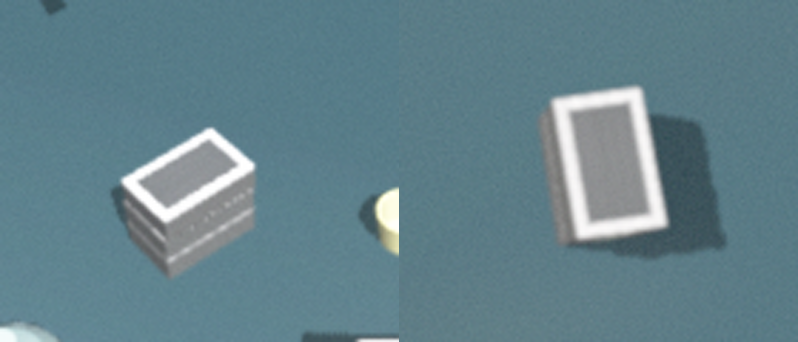

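The case sits flush on the pile, about 1–2 mm off in the top view. The two empty cases have not moved. Handing it in.

```bash
python3 -c "from plant import manip; print(manip.finish_job())"
```

```text
the job is handed in; nothing more can be done
None
```

I stacked the loaded case (the one furthest to the robot's left, about 0.45 kg) on the pile, 1–2 mm off by the camera; the two empty cases stayed in place, and I handed the job in (no verdict returned).

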